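# Lay the part-packed slide box down against the bench stop

### The job

The tall white box is half packed with glass slides and stands open end up; lay it on its side so that the rest can be loaded from the end. Tip it over away from the steel stop with your fingertips at its open end and let it down gently all the way, then push it along the bench until its bottom sits flat against the stop, open end pointing away from the stop. Do not squeeze the box or lift it off the bench, and leave the other boxes and the lid where they are.

Things in the scene. Friction and masses are not known exactly. Their poses are not given: they have to be found in the camera images.
- carton: tall white open-topped box, green band round its foot: 92 (own x) by 76 (own y) by 200 mm (own z), walls 4 mm; loose, 0.3 to 0.6 kg, centre of mass about 60 mm above the underside. Origin at the centre of the underside. It starts upright, own z up, own +y towards the stop within 8 degrees; leaning about 30 degrees it falls by itself. Laid as asked, own +y is up, top at 76 mm
- carton_heel (a point): middle of the bottom edge of the box that it tips over: 38 mm to own -y of the carton's origin, on the side away from the stop
- carton_mouth (a point): centre of the carton's open end, 200 mm above the centre of its underside; same axes as the carton. Inside it is 84 (own x) by 68 mm (own y) and open to 100 mm below the rim; below that two green slide boxes are packed tight
- stop: stainless-steel angle screwed to the bench: upright plate 240 mm long (own x), 50 mm high, 3 mm thick, its foot and gussets behind it (own +y). Fixed. Origin on the bench at the middle of the plate's front face, which is the plane own y = 0 and looks to own -y, towards the carton; the carton starts standing 20 to 65 mm in front of it
- slidebox_a: green slide box with a pale lid standing beside the work, 86 by 34 by 80 mm high, origin at the centre of its underside; to be left alone
- slidebox_b: second slide box like the first; to be left alone
- box_lid: white lid of the tall box, lying open side up, 100 by 84 by 40 mm high, origin at the centre of its underside; to be left alone
- clear_box: small clear plastic box, 60 by 60 by 28 mm high, origin at the centre of its underside; to be left alone

How it is judged:
By the outcome, as a careful person would: the job done as asked, in the order asked, and still so for the second after the job is handed in, with the robot touching nothing.
It also fails if it takes over 64 s, if anything falls off the work surface, if the arm or the gripper's body presses on something with over 40 N, if the wrist force passes 120 N, or if a joint passes its speed limit or range.

### The arm

A 7-joint arm with a two-finger parallel gripper is mounted at the origin on the work surface. World frame = base frame: x ahead of the robot, y to its left, z up, the work surface at z = 0. Lengths are in m, angles in rad, forces in N, time in s.
With the tool pointing down it reaches from about 0.4 to 0.875 m from the base axis. Payload 4.4 kg.
Tool frame: the origin (TCP) lies midway between the tips of the shut fingers; the grasp point (between the pads) lies 19 mm behind it; z points along the fingers, y is the direction in which the jaws open and shut (so a half turn about z gives the same grasp; the last joint's range is limited). The gripper opens to 85 mm and grips with 20 to 120 N. Pads are 22 mm wide; open, the fingers measure 114 mm over their backs; the gripper's body (76 mm by 85 mm) begins 54 mm behind the grasp point. The pads swing forward as they close: fully open they stand 13 mm farther back than shut.
Start: joints at [1.114, 0.628, 0.038, 1.517, -0.027, 0.996, -0.02], TCP at [0.248, -0.601, 0.231] pointing down, gripper open.
Joint ranges: [-3.06, 3.06], [-0.37, 2.12], [-1.25, 1.32], [0.18, 2.47], [-1.1, 4.24], [0.23, 1.98], [-2.94, 2.94]. Speed limits (rad/s): [2.57, 2.57, 3.14, 3.14, 3.14, 3.14, 3.14].

### API

Orientations are given as a 3x3 rotation matrix whose columns are the frame's x, y, z axes.
In Python, from cell import r gives the robot as it stands. The module is installed in compiled form; this text tells all that it offers.
- The arm moves only by the tool servo_tool, never from a script. Its argument "steps" is a list of rows, each a list of 2 entries, a list of its own where there are three numbers: the shift along the tool's x, y, z in mm, then the turn about the tool's z in degrees. A call has 1 to 10 rows; each row shifts and turns the commanded pose from where the row before left it, along the tool's axes as they then stand; what a row does not reach is not made up. A row lasts 1/8 s, in which the tool goes at most 62.5 mm and 10.7 degrees, less where a joint would pass 70% of its speed; a pose out of reach is approached as far as the arm can. A call is refused whole if a number of a shift passes 62.5 or a number of a turn 10.7, either way. A call with a gripper value outside its range is refused whole. "gripper" is the gripper's target within -1 to 1 (shut at 1, half-way at 0, fully open at -1), set as the call begins (left out, the last holds). The fingers move at their own pace and stop on an object; "grip_force" is the grip in N (left out, the last holds). Time passes only in rows, so rows that do not move let the fingers close. It gives the time, the measured TCP pose, the force and the opening at its end, in the units of the state.
- r.read_state(): the state, without advancing time (a new reading comes with each control period).
- r.grab_frame(name): name is "side" or "top"; returns a dict with "img" (420x560x3 uint8, red, green, blue), "depth" (420x560 float32, m along the optical axis (not along the pixel's ray), 0 where there is no reading), "camera_matrix" (3x3 intrinsics, pixels), "position" and "rotation" of the camera in the world. Camera axes: x right, y up, looking along -z (the intrinsics and any distortion apply to the point x, -y, -z); pixel columns grow to the right and rows downward; lengths in m; the calibration is good to about 2 mm. A picture is of the moment at which its call begins.
- r.hand_in(): hands the job in, once; it reports no verdict.
The state is a dict: "t": time; "q": joint angles; "joint_velocities": joint speeds; "joint_torque": joint torques, N m; "tool_pos": TCP position; "ee_rot": TCP orientation; "force": force on the tool from outside, world axes, zero at the start; "wrist_torque": the same for the moment, N m; "finger_gap": finger opening in m.
Only numpy, scipy, OpenCV 4.12 (cv2) and the standard library are available. Lean on these libraries where they do the work, as an engineer would, in place of code of your own. Each camera call takes 0.05 s, during which the arm holds its last target.

## Working session

There is one attempt and no reset: what is moved stays moved. The work goes in short steps, Python scripts to look and compute and a tool call to move; the robot and the scene stay as the last step left them, time stands still between calls to the robot, and variables do not carry over. Pictures are saved under pics/ and viewed, and the job is handed in when it is done.

Besides the shell and the picture viewer there is one more tool, called after ">>>" as a command line: name --argument value ..., lists and objects as JSON in quotes. servo_tool: Moves the arm, as the interface text tells. Its arguments: {"type":"object","properties":{"steps":{"type":"array"},"gripper":{"type":"number"},"grip_force":{"type":"number"}},"required":["steps"]}

```bash
mkdir -p pics; python3 - <<'E'
from cell import r
import cv2,numpy as np
s=r.read_state(); print({k:np.round(v,3).tolist() for k,v in s.items()})
for n in("side","top"):
    f=r.grab_frame(n); cv2.imwrite(f"pics/{n}0.png",f["img"][:,:,::-1]); np.savez(f"{n}0.npz",**f)
    print(n,f["camera_matrix"].tolist(),np.round(f["position"],3),np.round(f["rotation"],3).tolist(),f.keys())
E
```

```text
{'t': 0.0, 'q': [1.114, 0.629, 0.038, 1.518, -0.027, 0.996, -0.02], 'joint_velocities': [-0.0, -0.001, -0.001, 0.0, 0.001, 0.001, 0.001], 'joint_torque': [0.001, -56.34, 1.226, -19.344, 0.011, 0.011, -0.0], 'tool_pos': [0.247, -0.6, 0.23], 'ee_rot': [[0.925, 0.381, -0.001], [0.381, -0.925, 0.002], [-0.0, -0.002, -1.0]], 'force': [-0.634, -0.648, -0.157], 'wrist_torque': [-0.019, -0.056, 0.0], 'finger_gap': 0.085}
side [[412.67182350154036, 0.0, 268.43981805617113], [0.0, 412.67182350154036, 204.9435010473372], [0.0, 0.0, 1.0]] [0.204 0.635 0.606] [[-0.826, 0.311, -0.471], [-0.564, -0.488, 0.666], [-0.022, 0.815, 0.578]] dict_keys(['img', 'depth', 'camera_matrix', 'position', 'rotation'])
top [[470.434081235683, 0.0, 281.2067869848801], [0.0, 470.434081235683, 209.6822173046718], [0.0, 0.0, 1.0]] [0.503 0.099 1.099] [[-0.018, 0.997, -0.071], [-1.0, -0.019, -0.007], [-0.008, 0.071, 0.997]] dict_keys(['img', 'depth', 'camera_matrix', 'position', 'rotation'])
```

View pics/side0.png

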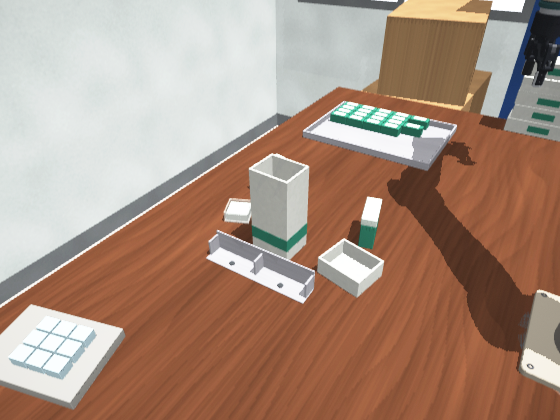

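View pics/top0.png

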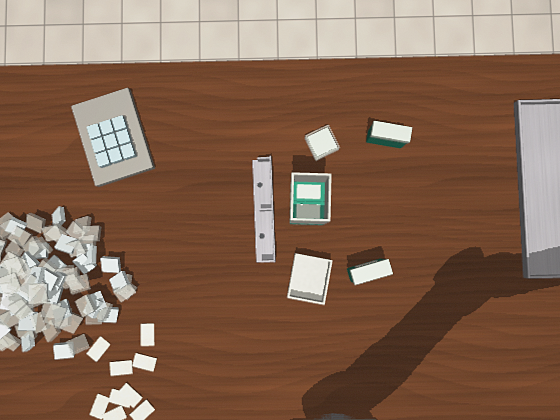

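The side view shows the carton upright at about (280,205), with the stop in front of it at (260,265). The top view (image right = −y, up = +x) shows the carton rim at about (310,198), the stop at (264,210), the slide boxes at (390,132) and (370,271), the lid at (310,278) and the clear box at (322,142). Next I'll measure these.

```bash
cat > h.py <<'E'
import numpy as np,cv2
def load(n):
    return dict(np.load(n))
def cloud(f):
    K=f["camera_matrix"];h,w=f["depth"].shape
    u,v=np.meshgrid(np.arange(w),np.arange(h));d=f["depth"]
    P=np.stack([(u-K[0,2])/K[0,0]*d,-(v-K[1,2])/K[1,1]*d,-d],-1)
    W=P@f["rotation"].T+f["position"]; W[d==0]=np.nan
    return W
def rect(W,m,name=""):
    p=W[m][:,:2].astype(np.float32)
    (c,s,a)=cv2.minAreaRect(p*1000)
    print(name,m.sum(),"c",np.round(c,1),"size",np.round(s,1),"ang",round(a,2))
    return c,s,a
E
python3 - <<'E'
from h import *
f=load("top0.npz");W=cloud(f);z=W[...,2]
v,u=np.mgrid[:420,:560]
def box(a,b,c,d): return (u>=a)&(u<=b)&(v>=c)&(v<=d)
print("bench z",np.nanmedian(z[box(400,500,180,220)]))
def comp(m,b,n):
    k=cv2.connectedComponentsWithStats((m&b).astype(np.uint8))
    i=1+np.argmax(k[2][1:,4]); return rect(W,k[1]==i,n)
comp((z>.188)&(z<.212),box(280,340,160,235),"rim")
comp((z>.042)&(z<.06),box(245,285,145,270),"stoptop")
m=(z>.044)&(z<.056)&box(245,285,145,270); P=W[m]
comp((z>.07)&(z<.09),box(355,420,110,155),"sa top")
comp((z>.07)&(z<.09),box(340,400,250,290),"sb top")
comp((z>.034)&(z<.046),box(280,340,240,310),"lid")
comp((z>.02)&(z<.034),box(300,345,120,165),"clear")
# bench-level: stop extent
P=W[(z>.03)&(z<.06)&box(245,285,145,270)]
# fit front: min y per x bin
xs=np.arange(P[:,0].min(),P[:,0].max(),.02)
for x in xs:
    q=P[(P[:,0]>=x)&(P[:,0]<x+.02)]
    print(round(x+.01,3),np.round(q[:,1].min(),4),np.round(np.sort(q[:,1])[:4],4),round(q[q[:,1].argmin(),2],3))
E
```

```text
bench z -0.0004639198007705403
rim 409 c [592.6  48.4] size [76.1 92.6] ang 87.3
stoptop 147 c [582.5 126.7] size [236.6   3. ] ang 1.3
sa top 633 c [ 745.8 -139.2] size [86.  35.3] ang 79.01
sb top 644 c [439.5 -85.4] size [34.3 86.4] ang 14.99
lid 303 c [423.7  45.9] size [ 84.3 100.3] ang 78.29
clear 526 c [736.7   9.4] size [60.7 60.8] ang 24.94
0.474 0.1226 [0.1226 0.1226 0.1226 0.1226] 0.047
0.494 0.1241 [0.1241 0.1242 0.1242 0.1243] 0.05
0.514 0.1238 [0.1238 0.1238 0.1238 0.1239] 0.052
0.534 0.1239 [0.1239 0.1239 0.124  0.124 ] 0.043
0.554 0.1253 [0.1253 0.1254 0.1254 0.1254] 0.051
0.574 0.1251 [0.1251 0.1251 0.1251 0.1252] 0.049
0.594 0.1252 [0.1252 0.1253 0.1267 0.1269] 0.037
0.614 0.1266 [0.1266 0.1266 0.1266 0.1267] 0.05
0.634 0.1263 [0.1263 0.1264 0.1264 0.1265] 0.049
0.654 0.1266 [0.1266 0.1281 0.1281 0.1281] 0.031
0.674 0.1277 [0.1277 0.1278 0.1278 0.1279] 0.051
0.694 0.1277 [0.1277 0.1277 0.1277 0.1277] 0.049
```

```bash
python3 - <<'E'
from h import *
f=load("side0.npz");W=cloud(f);z=W[...,2]
v,u=np.mgrid[:420,:560]
b=(u>240)&(u<320)&(v>145)&(v<265)
print("bench",np.nanmedian(z[330:400,200:300]))
m=b&(z>.194)&(z<.207)
rect(W,m,"rim side")
im=cv2.imread("pics/top0.png")[90:310,220:440]; cv2.imwrite("pics/topz.png",cv2.resize(im,None,fx=2.7,fy=2.7))
E
```

```text
bench -0.0008004375096858363
rim side 421 c [591.2  48.9] size [79.2 94. ] ang 87.42
```

View pics/topz.png

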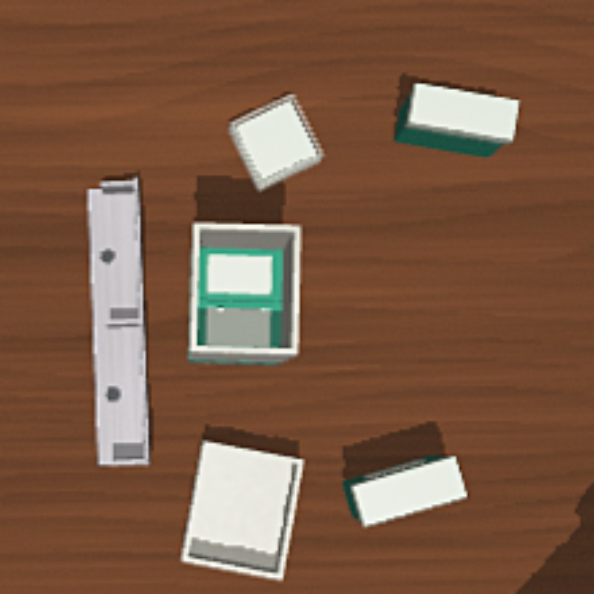

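>>> servo_tool --steps '[[[40,-33,-8],0],[[40,-33,-8],0],[[40,-33,-8],0],[[40,-33,-8],0],[[40,-33,-8],0],[[40,-33,-8],0],[[40,-33,-8],0],[[40,-33,-8],0],[[40,-33,-8],0],[[40,-33,-8],0]]' --gripper 0.15 --grip_force 20

```text
t: 1.35
tool_pos: [0.4921, -0.142, 0.3114]
ee_rot: [[0.925, 0.381, -0.0], [0.381, -0.925, -0.0], [-0.0, -0.0, -1.0]]
force: [0.9, -0.4, -0.2]
finger_gap: 0.0365
```

>>> servo_tool --steps '[[[0,0,0],-10],[[0,0,0],-10],[[0,0,0],-10],[[0,0,0],-10],[[0,0,0],-10],[[0,0,0],-10],[[0,0,0],-4.9],[[0,0,0],0]]'

```text
t: 2.35
tool_pos: [0.4915, -0.1436, 0.311]
ee_rot: [[0.048, 0.999, -0.001], [0.999, -0.048, 0.0], [0.0, -0.001, -1.0]]
force: [-0.3, -0.3, -0.1]
finger_gap: 0.0362
```

>>> servo_tool --steps '[[[40,19,0],0],[[40,19,0],0],[[40,19,0],0],[[40,19,0],0],[[36.5,15,0],0],[[0,0,0],0],[[0,0,0],0]]'

```text
t: 3.22
tool_pos: [0.5916, 0.0477, 0.3109]
ee_rot: [[0.049, 0.999, -0.001], [0.999, -0.049, -0.001], [-0.001, -0.001, -1.0]]
force: [0.5, 0.2, -0.2]
finger_gap: 0.0363
```

```bash
python3 - <<'E'
from cell import r
import cv2,numpy as np
s=r.read_state(); print(np.round(s["tool_pos"],4),s["force"])
ims=[]
for n in("side","top"):
    f=r.grab_frame(n); np.savez(f"{n}1.npz",**f); i=f["img"][:,:,::-1]
    ims.append(cv2.resize(i[100:310,200:410] if n=="top" else i[60:270,180:390],(400,400)))
cv2.imwrite("pics/b1.png",np.hstack(ims))
E
```

```text
[0.5916 0.0477 0.3109] [ 0.45703127  0.2041542  -0.16112853]
```

View pics/b1.png

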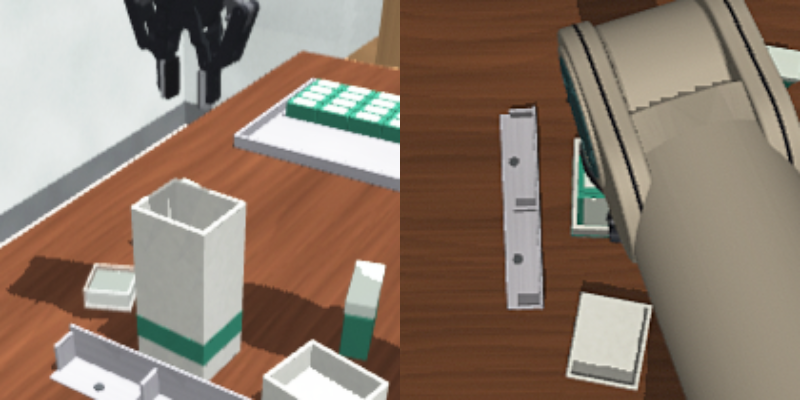

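```bash
python3 - <<'E'
from h import *
f=load("side1.npz");W=cloud(f);z=W[...,2]
m=(np.abs(W[...,0]-.5916)<.09)&(np.abs(W[...,1]-.0477)<.08)&(z>.26)&(z<.45)
P=W[m]; print("min z",P[:,2].min())
for a in np.arange(.30,.42,.008):
    q=P[(P[:,2]>=a)&(P[:,2]<a+.008)]
    if len(q): print(round(a,3),len(q),"x",np.round([q[:,0].min(),q[:,0].max()],3)-.5916,"y",np.round([q[:,1].min(),q[:,1].max()],3)-.0477)
E
```

```text
min z 0.3105805996498229
0.308 39 x [-0.0256  0.0264] y [-0.0147  0.0113]
0.316 93 x [-0.0326  0.0314] y [-0.0127  0.0123]
0.324 97 x [-0.0326  0.0304] y [-0.0137  0.0123]
0.332 105 x [-0.0326  0.0324] y [-0.0107  0.0123]
0.34 106 x [-0.0326  0.0324] y [-0.0117  0.0133]
0.348 95 x [-0.0376  0.0424] y [-0.0137  0.0143]
0.356 206 x [-0.0516  0.0504] y [-0.0137  0.0163]
0.364 222 x [-0.0536  0.0544] y [-0.0137  0.0153]
0.372 234 x [-0.0576  0.0564] y [-0.0157  0.0193]
0.38 278 x [-0.0606  0.0594] y [-0.0177  0.0193]
0.388 284 x [-0.0636  0.0614] y [-0.0167  0.0193]
0.396 302 x [-0.0666  0.0654] y [-0.0097  0.0203]
0.404 351 x [-0.0666  0.0654] y [-0.0077  0.0213]
0.412 319 x [-0.0626  0.0624] y [-0.0167  0.0203]
```

>>> servo_tool --steps '[[[0,0,0],10],[[0,0,0],10],[[0,0,0],10],[[0,0,0],10],[[0,0,0],10],[[0,0,0],10],[[0,0,0],10],[[0,0,0],10],[[0,0,0],10],[[0,0,0],0]]' --gripper 0.3

```text
t: 4.58
tool_pos: [0.5917, 0.0473, 0.3116]
ee_rot: [[0.999, -0.048, 0.0], [-0.048, -0.999, -0.001], [0.0, 0.001, -1.0]]
force: [-0.2, 0.7, 0.6]
finger_gap: 0.0298
```

>>> servo_tool --steps '[[[0,0,20],0],[[0,0,20],0],[[0,0,20],0],[[0,0,20],0],[[0,0,0],0],[[0,0,0],0]]'

```text
t: 5.32
tool_pos: [0.5925, 0.0481, 0.2322]
ee_rot: [[0.999, -0.047, 0.001], [-0.047, -0.999, 0.0], [0.001, -0.0, -1.0]]
force: [0.3, 0.0, -0.3]
finger_gap: 0.0296
```

```bash
python3 - <<'E'
from cell import r
import cv2,numpy as np
from h import *
s=r.read_state(); t=s["tool_pos"];print(np.round(t,4),s["force"],np.round(s["q"],2))
ims=[]
for n in("side","top"):
    f=r.grab_frame(n); np.savez(f"{n}2.npz",**f); i=f["img"][:,:,::-1]
    ims.append(cv2.resize(i[100:310,200:410] if n=="top" else i[90:230,210:350],(400,400)))
    if n=="side":
        W=cloud(f); z=W[...,2]; R=s["ee_rot"]; d=(W-t)@R
        m=(np.abs(d[...,0])<.1)&(np.abs(d[...,1])<.1)&(z>.21)&(z<.35); P=d[m]
        for a in np.arange(-.1,.01,.008):
            q=P[(P[:,2]>=a)&(P[:,2]<a+.008)]
            if len(q): print(round(a,3),len(q),"tx",np.round([q[:,0].min(),q[:,0].max()],3),"ty",np.round([q[:,1].min(),q[:,1].max()],3))
cv2.imwrite("pics/b2.png",np.hstack(ims))
E
```

```text
[0.5925 0.0481 0.2322] [ 0.2633615   0.01323455 -0.34493308] [-0.16  0.55  0.06  1.68 -0.04  0.92 -1.71]
-0.1 254 tx [-0.021  0.012] ty [-0.067  0.064]
-0.092 194 tx [-0.019  0.011] ty [-0.065  0.065]
-0.084 191 tx [-0.019  0.012] ty [-0.061  0.062]
-0.076 189 tx [-0.018  0.012] ty [-0.058  0.057]
-0.068 146 tx [-0.018  0.012] ty [-0.054  0.055]
-0.06 140 tx [-0.015  0.013] ty [-0.051  0.051]
-0.052 137 tx [-0.014  0.012] ty [-0.047  0.045]
-0.044 71 tx [-0.014  0.011] ty [-0.029  0.031]
-0.036 93 tx [-0.012  0.011] ty [-0.029  0.031]
-0.028 87 tx [-0.012  0.01 ] ty [-0.03  0.02]
-0.02 90 tx [-0.012  0.01 ] ty [-0.03   0.022]
-0.012 76 tx [-0.012  0.009] ty [-0.028  0.022]
-0.004 32 tx [-0.012  0.011] ty [-0.022  0.018]
```

View pics/b2.png

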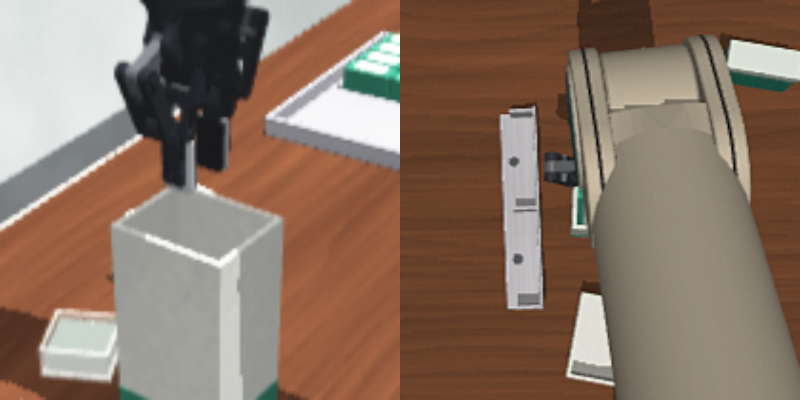

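The fingers are centred over the mouth, with jaws spanning carton y. Next I enter the mouth, shallow.

>>> servo_tool --steps '[[[0,0,12],0],[[0,0,12],0],[[0,0,12],0],[[0,0,13],0],[[0,0,0],0],[[0,0,0],0]]'

```text
t: 6.18
tool_pos: [0.5922, 0.0485, 0.1824]
ee_rot: [[0.999, -0.047, 0.0], [-0.047, -0.999, -0.0], [0.0, 0.0, -1.0]]
force: [-1.0, 0.8, 0.9]
finger_gap: 0.03
```

>>> servo_tool --steps '[[[0,3,0],0],[[0,4,0],0],[[0,4,0],0],[[0,4,0],0],[[0,4,0],0],[[0,4,0],0],[[0,4,0],0],[[0,0,0],0]]'

```text
t: 7.18
tool_pos: [0.5905, 0.0209, 0.1822]
ee_rot: [[0.999, -0.048, -0.0], [-0.048, -0.999, -0.0], [-0.0, 0.0, -1.0]]
force: [-1.1, 1.3, -0.4]
finger_gap: 0.0297
```

```bash
cat > look.py <<'E'
from cell import r
import cv2,numpy as np,sys
k=sys.argv[1]
s=r.read_state(); t=s["tool_pos"];print(np.round(t,4),np.round(s["force"],2))
ims=[]
for n in("side","top"):
    f=r.grab_frame(n); np.savez(f"{n}{k}.npz",**f); i=f["img"][:,:,::-1]
    ims.append(cv2.resize(i[100:310,200:410] if n=="top" else i[90:300,180:390],(400,400),interpolation=cv2.INTER_CUBIC))
cv2.imwrite(f"pics/b{k}.png",np.hstack(ims))
E
python3 look.py 3
```

```text
[0.5905 0.0209 0.1822] [-1.06  1.29 -0.4 ]
```

View pics/b3.png

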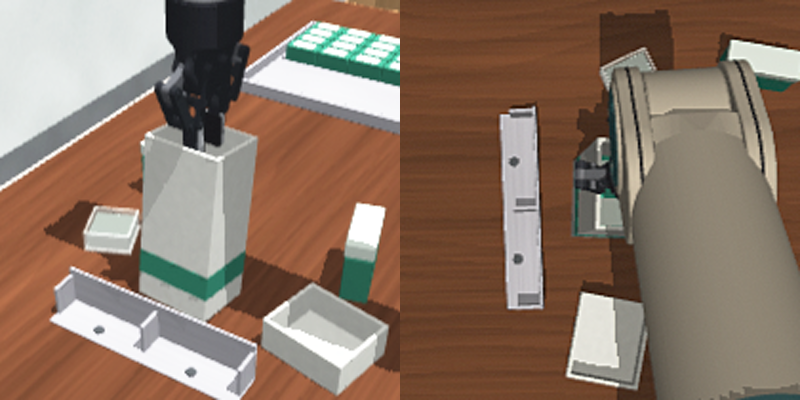

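It is tilting about the heel and not sliding. Continuing.

>>> servo_tool --steps '[[[0,5,0],0],[[0,5,0],0],[[0,5,0],0],[[0,5,0],0],[[0,5,0],0],[[0,5,0],0],[[0,5,0],0],[[0,5,0],0]]'

```text
t: 8.28
tool_pos: [0.5888, -0.0189, 0.1823]
ee_rot: [[0.999, -0.047, 0.0], [-0.047, -0.999, -0.0], [0.0, 0.0, -1.0]]
force: [0.2, 0.8, -0.5]
finger_gap: 0.0301
```

```bash
python3 look.py 4
```

```text
[ 0.5888 -0.0189  0.1823] [ 0.22  0.85 -0.51]
```

View pics/b4.png

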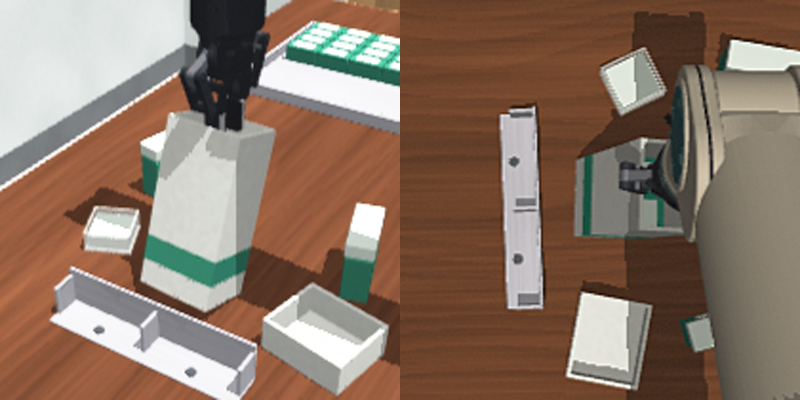

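>>> servo_tool --steps '[[[0,5,0],0],[[0,5,0],0],[[0,5,0],0],[[0,5,0],0],[[0,5,0],0],[[0,4,0],0],[[0,4,1],0],[[0,4,1],0],[[0,4,1],0],[[0,4,2],0]]'

```text
t: 9.62
tool_pos: [0.5867, -0.0637, 0.1773]
ee_rot: [[0.999, -0.047, 0.0], [-0.047, -0.999, -0.0], [0.0, 0.0, -1.0]]
force: [-0.9, 0.2, 0.6]
finger_gap: 0.0298
```

```bash
python3 look.py 5
```

```text
[ 0.5867 -0.0637  0.1773] [-0.88  0.2   0.64]
```

View pics/b5.png

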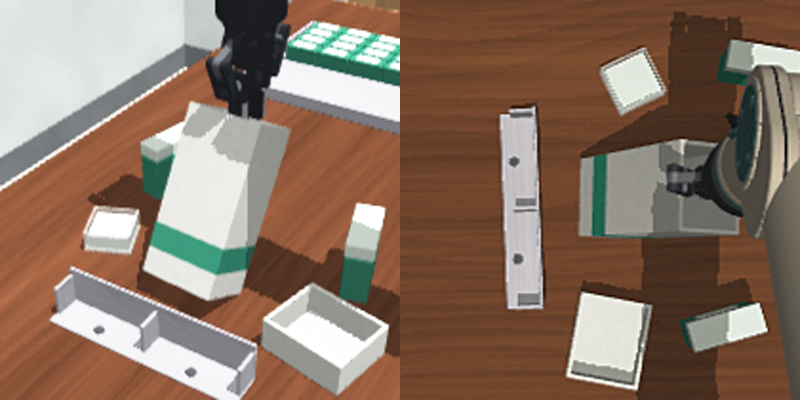

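>>> servo_tool --steps '[[[0,4,1],0],[[0,4,1],0],[[0,4,1],0],[[0,4,1],0],[[0,4,1],0],[[0,4,1],0],[[0,4,1],0],[[0,4,2],0],[[0,4,2],0],[[0,4,2],0]]'

```text
t: 10.98
tool_pos: [0.5847, -0.1037, 0.1642]
ee_rot: [[0.999, -0.047, -0.0], [-0.047, -0.999, -0.0], [-0.0, 0.0, -1.0]]
force: [-0.1, -0.3, 0.0]
finger_gap: 0.0302
```

```bash
python3 look.py 6
```

```text
[ 0.5847 -0.1037  0.1642] [-0.14 -0.27  0.05]
```

View pics/b6.png

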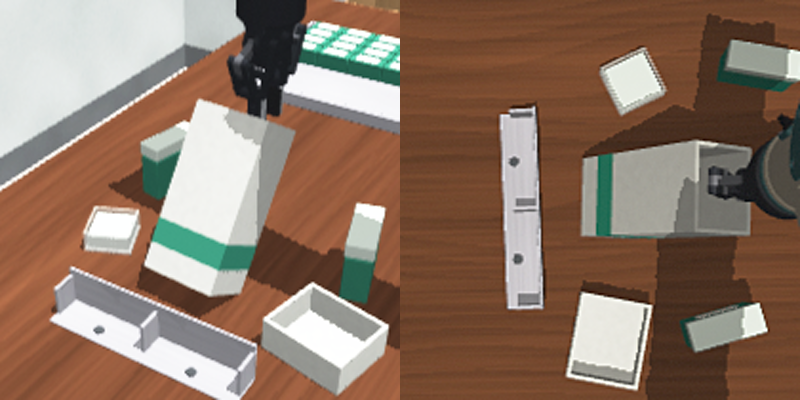

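```bash
cat > tilt.py <<'E'
import sys
from h import *
k=sys.argv[1]
# plane of the +y (upper) face, seen from side cam; points in heel frame
yaw=np.deg2rad(-2.7); ox=np.array([np.cos(yaw),np.sin(yaw)]); oy=np.array([-np.sin(yaw),np.cos(yaw)])
heel=np.array([.5926,.0484])-.038*oy
for n in("side","top"):
    W=cloud(load(f"{n}{k}.npz")); q=W[...,:2]-heel; a=q@ox; p=-q@oy; z=W[...,2]
    m=(np.abs(a)<.035)&(z>.06)&(z<.215)&(p>-.078)&(p<.19)
    # upper face: per-row ; RANSAC line in (p,z)
    X=np.stack([p[m],z[m]],-1); rng=np.random.default_rng(0);best=None
    for _ in range(800):
        A,B=X[rng.choice(len(X),2,False)]; d=B-A; L=np.hypot(*d)
        if L<.03: continue
        nn=np.array([-d[1],d[0]])/L
        i=np.abs((X-A)@nn)<.0015
        if best is None or i.sum()>best.sum(): best=i
    Y=X[best]; vx,vy,x0,y0=cv2.fitLine(Y.astype(np.float32),cv2.DIST_L2,0,.01,.01).ravel()
    if vy<0: vx,vy=-vx,-vy
    t=np.degrees(np.arctan2(vx,vy)); print(n,"inl",best.sum(),"lean",round(t,1),"end hi p,z",np.round(Y[Y[:,1].argmax()],4),"dist heel",round(abs(-x0*vy+y0*vx),4))
E
python3 tilt.py 5; python3 tilt.py 6
```

```text
side inl 1785 lean 28.4 end hi p,z [0.0272 0.2115] dist heel 0.0753
top inl 1346 lean 28.9 end hi p,z [0.0302 0.2128] dist heel 0.0761
side inl 1818 lean 32.7 end hi p,z [0.0419 0.2086] dist heel 0.0757
top inl 1560 lean 33.1 end hi p,z [0.0455 0.2104] dist heel 0.0759
```

```bash
python3 look.py 7; python3 tilt.py 7; python3 - <<'E'
import cv2,numpy as np
f=np.load("top7.npz")["img"][150:230,300:400,::-1]; cv2.imwrite("pics/z7.png",cv2.resize(f,(700,560),interpolation=cv2.INTER_CUBIC))
E
```

```text
[ 0.5845 -0.1041  0.164 ] [-0.7  -0.15 -0.13]
side inl 1859 lean 34.1 end hi p,z [0.0476 0.2071] dist heel 0.0757
top inl 1579 lean 35.4 end hi p,z [0.053  0.2085] dist heel 0.0762
```

View pics/z7.png

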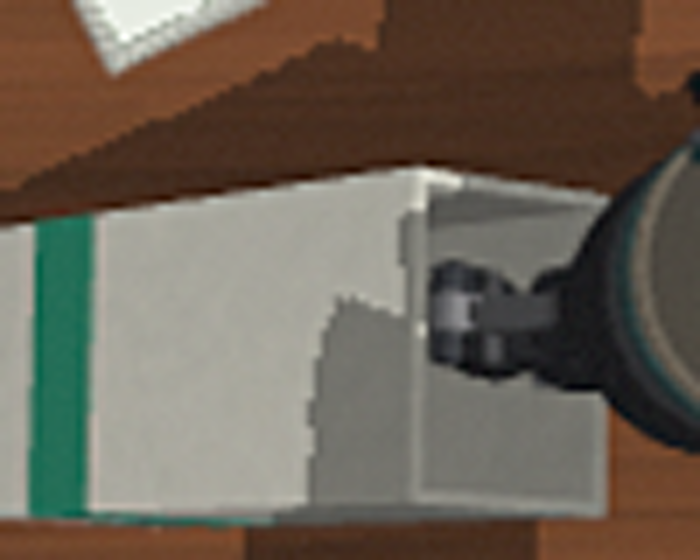

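The lean rose 33.1° → 35.4° between frames, so the carton has passed balance. The −y finger is now above the lower rim, and the +y finger's outer flank will catch the upper rim from inside at about 41°. I'll ease back slightly to soften that catch.

>>> servo_tool --steps '[[[0,-8,-4],0],[[0,0,0],0],[[0,0,0],0],[[0,0,0],0]]'

```text
t: 11.68
tool_pos: [0.5852, -0.0955, 0.1683]
ee_rot: [[0.999, -0.047, 0.0], [-0.047, -0.999, -0.0], [0.0, 0.0, -1.0]]
force: [-0.6, 0.4, 1.5]
finger_gap: 0.0302
```

```bash
python3 look.py 8; python3 tilt.py 8
```

```text
[ 0.5852 -0.0955  0.1683] [-0.61  0.37  1.52]
side inl 1785 lean 41.1 end hi p,z [0.0856 0.214 ] dist heel 0.0748
top inl 1582 lean 41.0 end hi p,z [0.0785 0.2053] dist heel 0.0749
```

View pics/b8.png

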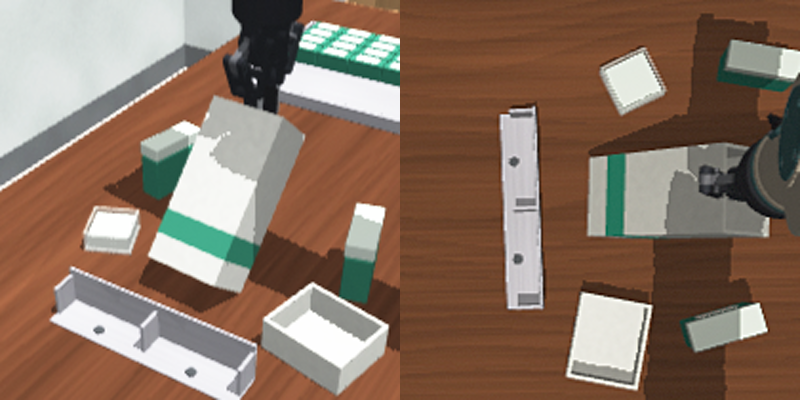

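Caught and held steady at 41°. Now lowering slowly.

>>> servo_tool --steps '[[[0,4,1.5],0],[[0,4,1.5],0],[[0,4,1.5],0],[[0,4,1.5],0],[[0,4,1.5],0],[[0,4,1.5],0],[[0,4,1.5],0],[[0,3,2],0],[[0,3,2],0],[[0,3,2],0]]'

```text
t: 13.02
tool_pos: [0.5835, -0.1328, 0.1518]
ee_rot: [[0.999, -0.048, 0.0], [-0.048, -0.999, -0.0], [0.0, 0.0, -1.0]]
force: [-1.3, -1.0, 1.4]
finger_gap: 0.0298
```

```bash
python3 look.py 9; python3 tilt.py 9
```

```text
[ 0.5835 -0.1328  0.1518] [-1.26 -1.    1.36]
side inl 1805 lean 52.6 end hi p,z [0.1579 0.2147] dist heel 0.0749
top inl 1787 lean 52.6 end hi p,z [0.1134 0.1826] dist heel 0.0752
```

>>> servo_tool --steps '[[[0,3,2],0],[[0,3,2],0],[[0,3,2],0],[[0,3,2],0],[[0,3,2],0],[[0,3,2],0],[[0,3,2],0],[[0,3,2],0],[[0,3,3],0],[[0,3,3],0]]'

```text
t: 14.38
tool_pos: [0.582, -0.1629, 0.1298]
ee_rot: [[0.999, -0.048, 0.0], [-0.048, -0.999, -0.001], [0.0, 0.001, -1.0]]
force: [0.5, -2.3, 0.8]
finger_gap: 0.0297
```

```bash
python3 look.py 10; python3 tilt.py 10
```

```text
[ 0.582  -0.1629  0.1298] [ 0.51 -2.26  0.77]
side inl 1721 lean 62.7 end hi p,z [0.1885 0.1827] dist heel 0.0745
top inl 1836 lean 62.9 end hi p,z [0.1483 0.1617] dist heel 0.0753
```

View pics/b10.png

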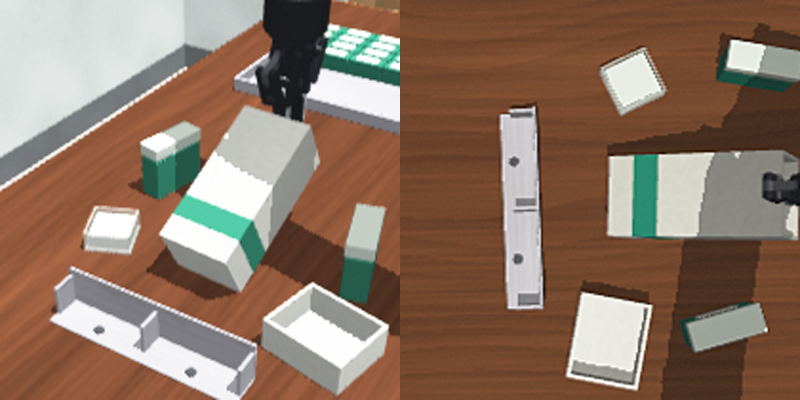

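>>> servo_tool --steps '[[[0,2,1.5],0],[[0,2,1.5],0],[[0,2,1.5],0],[[0,2,1.5],0],[[0,2,1.5],0],[[0,2,2],0],[[0,2,2],0],[[0,2,2],0],[[0,2,2],0],[[0,2,2],0]]'

```text
t: 15.72
tool_pos: [0.581, -0.1824, 0.1122]
ee_rot: [[0.999, -0.047, 0.0], [-0.047, -0.999, 0.0], [0.0, -0.0, -1.0]]
force: [0.1, -0.5, -0.6]
finger_gap: 0.0301
```

```bash
python3 look.py 11; python3 tilt.py 11
```

```text
[ 0.581  -0.1824  0.1122] [ 0.1  -0.51 -0.65]
side inl 1614 lean 70.6 end hi p,z [0.1772 0.1431] dist heel 0.0748
top inl 1809 lean 70.7 end hi p,z [0.1624 0.1382] dist heel 0.0754
```

>>> servo_tool --steps '[[[0,2,2],0],[[0,2,2],0],[[0,2,2],0],[[0,2,2],0],[[0,2,2],0],[[0,1.5,2],0],[[0,1.5,2],0],[[0,1.5,2],0],[[0,1.5,2],0],[[0,1.5,2],0]]'

```text
t: 17.08
tool_pos: [0.5802, -0.1999, 0.0922]
ee_rot: [[0.999, -0.047, 0.0], [-0.047, -0.999, -0.0], [0.0, 0.0, -1.0]]
force: [-0.6, -0.9, -0.5]
finger_gap: 0.0298
```

```bash
python3 look.py 12; python3 tilt.py 12
```

```text
[ 0.5802 -0.1999  0.0922] [-0.65 -0.86 -0.55]
side inl 1498 lean 78.8 end hi p,z [0.1856 0.1145] dist heel 0.075
top inl 1713 lean 78.9 end hi p,z [0.1813 0.114 ] dist heel 0.0756
```

View pics/b12.png

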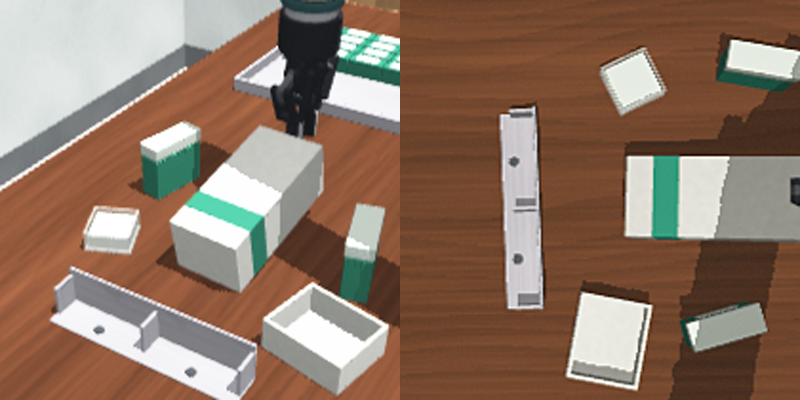

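>>> servo_tool --steps '[[[0,1.5,2.5],0],[[0,1.5,2.5],0],[[0,1.5,2.5],0],[[0,1.5,2.5],0],[[0,1.5,2.5],0],[[0,1.3,2.5],0],[[0,1.3,2.5],0],[[0,1.3,2.5],0],[[0,1.3,2.5],0],[[0,1.3,2.5],0]]'

```text
t: 18.42
tool_pos: [0.5796, -0.2139, 0.0672]
ee_rot: [[0.999, -0.047, 0.0], [-0.047, -0.999, -0.0], [0.0, 0.0, -1.0]]
force: [-0.9, -0.7, -1.1]
finger_gap: 0.0298
```

```bash
python3 look.py 13; python3 tilt.py 13
```

```text
[ 0.5796 -0.2139  0.0672] [-0.91 -0.73 -1.13]
side inl 1266 lean 87.0 end hi p,z [0.185  0.0865] dist heel 0.075
top inl 1653 lean 87.3 end hi p,z [0.1889 0.0859] dist heel 0.0756
```

>>> servo_tool --steps '[[[0,1.3,2],0],[[0,1.3,2],0],[[0,1.3,2],0],[[0,1.3,1],0],[[0,2,0],0],[[0,3,0],0],[[0,5,0],0],[[0,10,0],0],[[0,0,0],0]]'

```text
t: 19.65
tool_pos: [0.578, -0.2408, 0.0604]
ee_rot: [[0.999, -0.049, 0.0], [-0.049, -0.999, -0.001], [0.0, 0.001, -1.0]]
force: [0.5, -0.9, 0.6]
finger_gap: 0.0297
```

```bash
python3 look.py 14; python3 - <<'E'
from h import *
W=cloud(load("top14.npz"));z=W[...,2];v,u=np.mgrid[:420,:560]
m=(z>.068)&(z<.084)&(W[...,0]>.52)&(W[...,0]<.66)&(W[...,1]>-.175)&(W[...,1]<.12)
rect(W,m,"carton top"); print(np.percentile(z[m],[2,50,98]))
print("front face y max",W[m][:,1].max())
E
```

```text
[ 0.578  -0.2408  0.0604] [ 0.54 -0.88  0.56]
carton top 3586 c [586.3 -83.3] size [186.8  92.8] ang 87.32
[0.07167483 0.07564069 0.07953536]
front face y max 0.011888526921236875
```

View pics/b14.png

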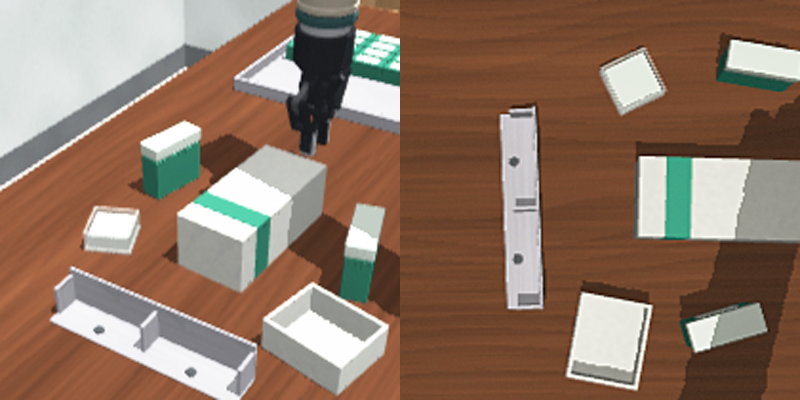

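The carton lies flat: top at 75.6 mm, bottom face at y≈0.011, yaw −2.7°. I'll back off, turn the jaws parallel to the stop and open them to about 50 mm for a two-finger push.

>>> servo_tool --steps '[[[0,20,0],0],[[0,0,0],-10.4],[[0,0,0],-10.5],[[0,0,0],-10.5],[[0,0,0],-10.5],[[0,0,0],-10.5],[[0,0,0],-10.5],[[0,0,0],-10.5],[[0,0,0],-10.5],[[0,0,0],-10.2]]' --gripper -0.18

```text
t: 21.0
tool_pos: [0.5771, -0.2609, 0.0603]
ee_rot: [[-0.029, 1.0, 0.0], [1.0, 0.029, -0.001], [-0.001, -0.0, -1.0]]
force: [0.1, -0.4, -0.4]
finger_gap: 0.0507
```

>>> servo_tool --steps '[[[0,4,10],0],[[0,0,10],0],[[0,0,0],0],[[0,0,0],0]]'

```text
t: 21.5
tool_pos: [0.5814, -0.2587, 0.0402]
ee_rot: [[-0.024, 1.0, -0.0], [1.0, 0.024, -0.0], [-0.0, -0.0, -1.0]]
force: [-0.2, 0.1, 0.7]
finger_gap: 0.0505
```

```bash
python3 look.py 15
```

```text
[ 0.5814 -0.2587  0.0402] [-0.15  0.13  0.69]
```

View pics/b15.png

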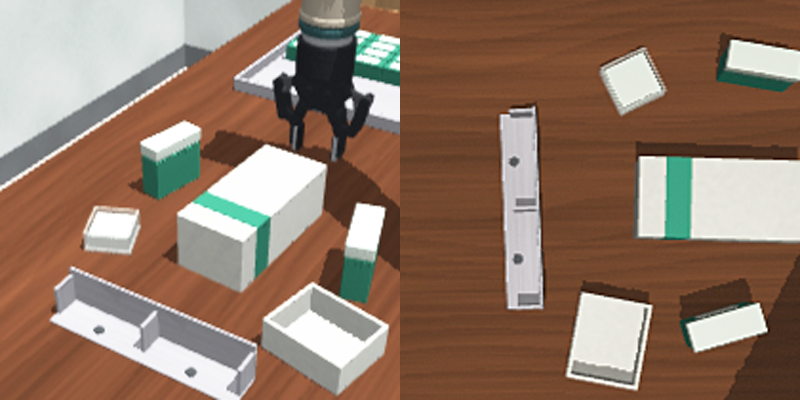

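>>> servo_tool --steps '[[[15,0,0],0],[[15,0,0],0],[[15,0,0],0],[[8,0,0],0],[[6,0,0],0],[[6,0,0],0],[[6,0,0],0],[[6,0,0],0],[[6,0,0],0],[[6,0,0],0]]'

```text
t: 22.85
tool_pos: [0.5794, -0.1696, 0.0404]
ee_rot: [[-0.024, 1.0, 0.0], [1.0, 0.024, -0.0], [-0.0, 0.0, -1.0]]
force: [0.1, -3.3, 0.9]
finger_gap: 0.0502
```

```bash
cat > flat.py <<'E'
import sys
from h import *
W=cloud(load(f"top{sys.argv[1]}.npz"));z=W[...,2]
m=(z>.066)&(z<.086)&(W[...,0]>.50)&(W[...,0]<.68)&(W[...,1]>-.175)&(W[...,1]<.14)
# white, unoccluded: keep main component
k=cv2.connectedComponentsWithStats(m.astype(np.uint8)); m=k[1]==1+np.argmax(k[2][1:,4])
rect(W,m,"carton top"); print(np.percentile(z[m],[2,50,98]))
P=W[m]
for x in np.arange(.54,.64,.02):
    q=P[np.abs(P[:,0]-x)<.01]
    if len(q): print(round(x,2),"bottom y",round(q[:,1].max(),4),"stop y",round(.1252+.0227*(x-.5826),4))
E
python3 look.py 16; python3 flat.py 16
```

```text
[ 0.5794 -0.1696  0.0404] [ 0.06 -3.31  0.88]
carton top 3876 c [581. -58.] size [202.7  92.3] ang 89.64
[0.07172598 0.0755729  0.0795723 ]
0.54 bottom y 0.0425 stop y 0.1242
0.56 bottom y 0.0422 stop y 0.1247
0.58 bottom y 0.043 stop y 0.1251
0.6 bottom y 0.0431 stop y 0.1256
0.62 bottom y 0.043 stop y 0.126
```

View pics/b16.png

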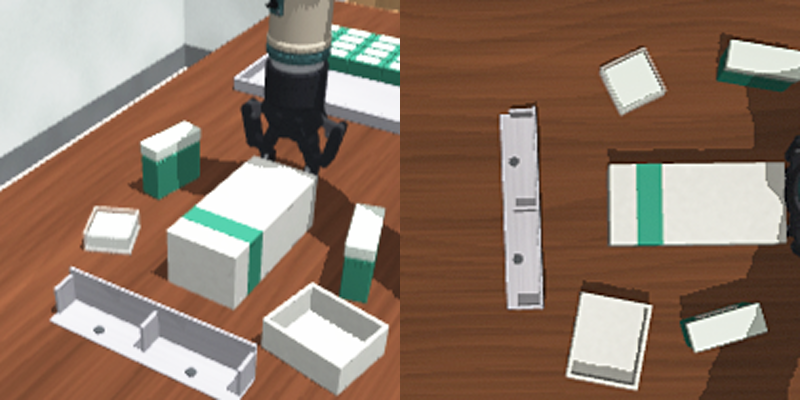

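>>> servo_tool --steps '[[[7,0,0],0],[[7,0,0],0],[[7,0,0],0],[[7,0,0],0],[[7,0,0],0],[[7,0,0],0],[[7,0,0],0],[[7,0,0],0],[[7,0,0],0],[[7,0,0],0]]'

```text
t: 24.2
tool_pos: [0.5775, -0.0993, 0.0403]
ee_rot: [[-0.024, 1.0, -0.0], [1.0, 0.024, 0.0], [0.0, -0.0, -1.0]]
force: [0.6, -3.3, 0.7]
finger_gap: 0.05
```

```bash
python3 look.py 17; python3 flat.py 17
```

```text
[ 0.5775 -0.0993  0.0403] [ 0.6  -3.26  0.7 ]
carton top 3788 c [576.2  12.2] size [ 92.7 200.6] ang 1.43
[0.07173162 0.07551406 0.07947798]
0.54 bottom y 0.1118 stop y 0.1242
0.56 bottom y 0.1118 stop y 0.1247
0.58 bottom y 0.1114 stop y 0.1251
0.6 bottom y 0.1131 stop y 0.1256
0.62 bottom y 0.1128 stop y 0.126
```

Squared to 1.4°, with about 13 mm left.

>>> servo_tool --steps '[[[4,0,0],0],[[3,0,0],0],[[2,0,0],0],[[1,0,0],0],[[1,0,0],0],[[1,0,0],0]]'

```text
t: 25.05
tool_pos: [0.5772, -0.0879, 0.0403]
ee_rot: [[-0.024, 1.0, -0.0], [1.0, 0.024, -0.0], [-0.0, -0.0, -1.0]]
force: [-0.2, -2.8, -1.8]
finger_gap: 0.0507
```

>>> servo_tool --steps '[[[1,0,0],0],[[0,0,0],0]]'

```text
t: 25.3
tool_pos: [0.5773, -0.0866, 0.0403]
ee_rot: [[-0.024, 1.0, 0.0], [1.0, 0.024, 0.0], [0.0, 0.0, -1.0]]
force: [0.2, -0.9, -0.5]
finger_gap: 0.0504
```

>>> servo_tool --steps '[[[1,0,0],0],[[0,0,0],0]]'

```text
t: 25.55
tool_pos: [0.5772, -0.0857, 0.0403]
ee_rot: [[-0.024, 1.0, 0.0], [1.0, 0.024, 0.0], [0.0, 0.0, -1.0]]
force: [0.5, -1.2, -1.1]
finger_gap: 0.0503
```

>>> servo_tool --steps '[[[1,0,0],0],[[0,0,0],0]]'

```text
t: 25.8
tool_pos: [0.5771, -0.0853, 0.0403]
ee_rot: [[-0.024, 1.0, -0.0], [1.0, 0.024, -0.001], [-0.001, -0.0, -1.0]]
force: [0.0, -3.6, -0.8]
finger_gap: 0.0507
```

>>> servo_tool --steps '[[[1,0,0],0],[[0,0,0],0]]'

```text
t: 26.05
tool_pos: [0.5769, -0.0853, 0.0403]
ee_rot: [[-0.023, 1.0, -0.001], [1.0, 0.023, -0.002], [-0.002, -0.001, -1.0]]
force: [-0.4, -5.4, -0.4]
finger_gap: 0.0507
```

>>> servo_tool --steps '[[[1.5,0,0],0],[[0,0,0],0]]'

```text
t: 26.3
tool_pos: [0.5768, -0.0853, 0.0403]
ee_rot: [[-0.022, 1.0, -0.001], [1.0, 0.022, -0.004], [-0.003, -0.001, -1.0]]
force: [0.0, -8.1, 0.9]
finger_gap: 0.0505
```

```bash
python3 look.py 18; python3 flat.py 18
```

```text
[ 0.5768 -0.0853  0.0403] [ 0.02 -8.13  0.93]
carton top 3760 c [575.7  25.3] size [ 92.7 199.3] ang 1.45
[0.07166779 0.07558261 0.07940284]
0.54 bottom y 0.123 stop y 0.1242
0.56 bottom y 0.1246 stop y 0.1247
0.58 bottom y 0.1244 stop y 0.1251
0.6 bottom y 0.1242 stop y 0.1256
0.62 bottom y 0.1259 stop y 0.126
```

View pics/b18.png

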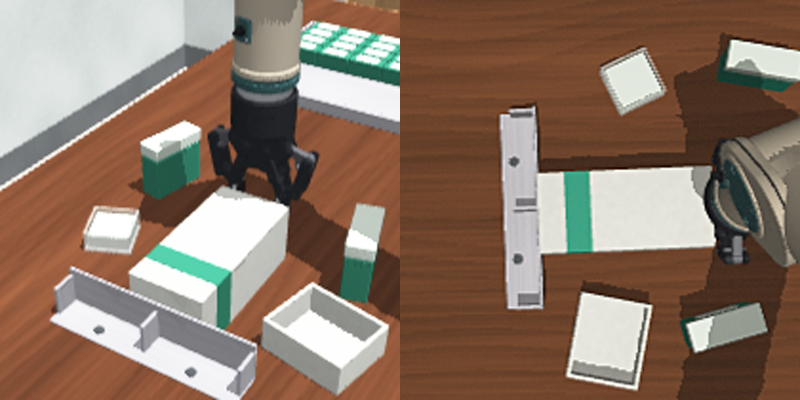

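The carton is flush against the stop at 8 N, with its yaw matching the stop. Backing off straight, then up.

>>> servo_tool --steps '[[[-3,0,0],0],[[-5,0,0],0],[[-10,0,0],0],[[-20,0,0],0],[[-25,0,0],0],[[-25,0,-20],0],[[-20,0,-40],0],[[-20,0,-40],0],[[0,0,-40],0],[[0,0,0],0]]'

```text
t: 27.65
tool_pos: [0.5822, -0.2126, 0.1838]
ee_rot: [[-0.022, 1.0, 0.007], [1.0, 0.022, -0.002], [-0.002, 0.007, -1.0]]
force: [0.4, -0.5, 0.3]
finger_gap: 0.0506
```

```bash
python3 look.py 19; python3 flat.py 19; python3 - <<'E'
from h import *
W=cloud(load("top19.npz"));z=W[...,2];v,u=np.mgrid[:420,:560]
def box(a,b,c,d): return (u>=a)&(u<=b)&(v>=c)&(v<=d)
for lo,hi,b,n in((.07,.09,box(355,420,110,155),"sa"),(.07,.09,box(340,400,250,290),"sb"),(.034,.046,box(280,340,240,310),"lid"),(.02,.034,box(300,345,120,165),"clear"),(.042,.06,box(245,272,145,270),"stop")):
    m=(z>lo)&(z<hi)&b; k=cv2.connectedComponentsWithStats(m.astype(np.uint8)); rect(W,k[1]==1+np.argmax(k[2][1:,4]),n)
E
```

```text
[ 0.5822 -0.2126  0.1838] [ 0.43 -0.45  0.32]
carton top 3854 c [575.5  24.7] size [ 92.2 200.5] ang 1.39
[0.07171145 0.07562617 0.07941476]
0.54 bottom y 0.123 stop y 0.1242
0.56 bottom y 0.1247 stop y 0.1247
0.58 bottom y 0.1245 stop y 0.1251
0.6 bottom y 0.1242 stop y 0.1256
0.62 bottom y 0.1259 stop y 0.126
sa 631 c [ 745.5 -139.2] size [86.6 35.5] ang 79.57
sb 651 c [439.5 -85.4] size [34.6 86.2] ang 15.1
lid 306 c [423.8  45.9] size [ 84.  100.2] ang 78.33
clear 517 c [736.8   9.4] size [60.6 60.8] ang 24.7
stop 81 c [630.2 127.8] size [140.1   3.1] ang 1.35
```

View pics/b19.png

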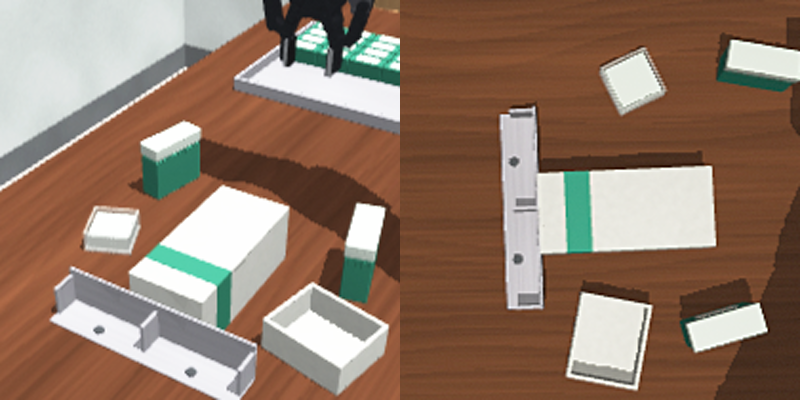

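The carton lies flat with its bottom against the stop (seam at about column 540 in the right picture) and its mouth pointing away. The robot is clear and nothing else has moved.

```bash
python3 -c "
from cell import r
print(r.hand_in())"
```

```text
the job is handed in; nothing more can be done
None
```

The carton is lying on its side with its bottom against the stop and its open end pointing away, and I've handed the job in at about 28 s. I tipped it with the fingertips inside the open end and let it down on the finger's flank. I then pushed it to the stop with two fingers held parallel to the plate.

**Last checks**
- **Lying flat:** the top is at 75.6 mm.
- **Square to the stop:** the carton's yaw is 1.4°, against 1.3° for the stop.
- **Flat against the stop:** its bottom edge measures 0 to 1.4 mm from the plate's front face, which is within camera error. The push stalled against the plate at about 8 N.
- **Other objects:** the slide boxes, the lid and the clear box are within 0.5 mm of where they started.

**What did not go to plan:** near the balance point (about 33°) the leading finger slipped over the lower rim. The box swung freely by about 8° before the other finger caught it at 41°. I saw no sliding at the heel, and from there down to flat it was lowered slowly and stayed supported.

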